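Pack turned finials, tally them and snap the case shut

TASK

Pack all the turned wooden finials from the bench into the grey case, and record the batch on the blue tally: one full stroke of its red-handled lever, to the stop and back, for each finial, no more and no fewer. Swing both clear covers down over the packed finials and press each until its catch snaps and holds it fully shut; leave the wax tin, the sanding pad and the gouge where they lie.

Things in the scene. Friction and masses are not known exactly. Their poses are not given: they have to be found in the camera images.
- finial1: turned wooden finial, 52 tall, 50 g: square foot 34 x 34 x 12, thin neck 18 across up to 28, round head 34 across from 28 to 50 above the underside. Origin: centre of the foot's underside; its z points from foot to head. It starts standing on the bench. Three to five finials are present; an absent one has no pose.
- finial2: turned wooden finial, 52 tall, 50 g: square foot 34 x 34 x 12, thin neck 18 across up to 28, round head 34 across from 28 to 50 above the underside. Origin: centre of the foot's underside; its z points from foot to head. It starts standing on the bench. Three to five finials are present; an absent one has no pose.
- finial3: turned wooden finial, 52 tall, 50 g: square foot 34 x 34 x 12, thin neck 18 across up to 28, round head 34 across from 28 to 50 above the underside. Origin: centre of the foot's underside; its z points from foot to head. It starts standing on the bench. Three to five finials are present; an absent one has no pose.
- finial4: turned wooden finial, 52 tall, 50 g: square foot 34 x 34 x 12, thin neck 18 across up to 28, round head 34 across from 28 to 50 above the underside. Origin: centre of the foot's underside; its z points from foot to head. It starts standing on the bench. Three to five finials are present; an absent one has no pose.
- finial5: turned wooden finial, 52 tall, 50 g: square foot 34 x 34 x 12, thin neck 18 across up to 28, round head 34 across from 28 to 50 above the underside. Origin: centre of the foot's underside; its z points from foot to head. It starts standing on the bench. Three to five finials are present; an absent one has no pose.
- case: grey open case fixed to the bench, 114 (x) x 280 (y) x 62 high, walls and floor 5 thick, inside 104 x 270 and 57 deep. Origin: centre of its underside; x points from the catch side (nearest the robot) to the hinge side, y along its length to the left, z up. Finials may stand or lie anywhere inside; standing they clear the shut covers by 5.
- cover_left (a joint): angle of the left clear cover with orange rim (the one on the case's +y half): 0 fully shut, at most 2.1; starts open, leaning back past upright (1.85 to 2.08). The panel is 130 from hinge to free edge, 137 wide, 4 thick, and its hinge friction keeps it wherever it is left. Below 0.1 an orange tongue (30 wide, 18 deep) under the free edge meets a spring ball on the case; about 10 N downward near the free edge snaps it past the ball, to 0, where it is held.
- cover_right (a joint): the same for the right cover, on the case's -y half.
- cover_left_hinge (a point): point on the left cover's hinge line, mid-width: 57 from the case's centre along case +x, 62.5 above the bench. The hinge line runs along case y; the panel's lower face passes through it, its outer face is 4 above when shut.
- cover_right_hinge (a point): the same for the right cover.
- cover_left_edge (a point): outer face of the left cover at mid-width, 122 from the hinge line (8 inside the free edge): the spot to press.
- cover_right_edge (a point): the same for the right cover.
- tally: blue bench tally fixed to the bench: square base 130 x 130 x 30 high, a clear round plate 124 across at 60 to 64 above the bench covers dial and ratchet. Origin: centre of the underside, on the vertical axis of both lever and dial; z up. The lever points along tally +x give or take 0.4 rad.
- lever_post (a point): top centre of the lever's red upright handle: 14 thick, from 38 to 88 above the bench, 95 from the tally's axis.
- tally_lever (a joint): lever angle, 0 at rest (pointing 0.4 rad clockwise of tally +x, seen from above), pushed anticlockwise to its stop at 0.8; a spring returns it to 0 when let go. Pushing it takes about 4 N at the handle. The first 0.17 of a stroke is idle, the rest turns the dial; a stroke cut short turns it less, and the next one only makes up the rest.
- tally_dial (a joint): tally reading as an angle: 0 at the start (red pointer at the green mark), grows by 0.628 (one of ten marks, anticlockwise) with each full stroke; it does not turn back.
- wax_tin: brass-coloured tin, 66 across, 45 high, origin under its centre: bystander.
- sanding_pad: sanding disc pad, 72 across, with an upright 8 mm shank 50 high, origin under its centre: bystander.
- gouge: turning gouge, 240 long with dark wooden handle, lying on the bench: bystander.
Mind the look-alikes: they are no part of the job. Leave any black or pink look-alike of the finial2 alone.

How it is judged:
By the outcome, as a careful person would: the job done as asked, in the order asked, and still so for the second after the job is handed in, with the robot touching nothing.
Of finial1, finial2, finial3, finial4, finial5 only 3 to 5 are there at a start; the rules pass over those that are not, and their reading is None.
At some moment in a run one of finial1, finial2, finial3, finial4, finial5 may be knocked a few centimetres aside while the robot is not near it.
Once in a run the grip may slacken for a moment while it holds something.
It also fails if it takes over 210 s, if anything falls off the work surface, if the arm or the gripper's body presses on something with over 40 N, if the wrist force passes 120 N, or if a joint passes its speed limit or range.

ROBOT

A 6-joint arm with a two-finger parallel gripper is mounted at the origin on the work surface. World frame = base frame: x ahead of the robot, y to its left, z up, the work surface at z = 0. Lengths are in mm, angles in rad, forces in N, time in s.
With the tool pointing down it reaches from about 250 to 800 mm from the base axis. Payload 3.9 kg.
Tool frame: the origin (TCP) lies midway between the tips of the shut fingers; the grasp point (between the pads) lies manip.hold_point_z behind it (manip.hold_point_z is the distance from the TCP to the grasp point, in mm); z points along the fingers, y is the line along which they close (so a half turn about z gives the same grasp; the last joint's range is limited). The gripper opens to 85 mm and grips with 20 to 120 N. Pads are 22 mm wide; open, the fingers measure 114 mm over their backs; the gripper's body (76 mm by 85 mm) begins 54 mm behind the grasp point. The pads swing forward as they close: fully open they stand 13 mm farther back than shut.
Start: joints at [-1.318, 0.26, -0.138, 1.173, 0, 1.571], TCP at [131.307, -508.305, 231.304] pointing down, gripper open.
Joint ranges: [-2.78, 2.78], [-0.83, 1.72], [-1.28, 1.37], [-1.9, 2.12], [-1.57, 1.48], [-3.14, 3.14]. Speed limits (rad/s): [2.57, 2.57, 3.14, 3.14, 3.14, 3.14].

INTERFACE

Orientations are given as a unit quaternion [w, x, y, z].
In Python, from bench import monitor, viewer, order, manip gives the robot as it stands.
- The arm moves only by the tool servo_tool, never from a script. Its argument "deltas" is a list of rows, each a list of 4 numbers: the shift along the tool's x, y, z in cm, then the turn about the tool's z in rad. A call has 1 to 12 rows; each row shifts and turns the commanded pose from where the row before left it, along the tool's axes as they then stand; what a row does not reach is not made up. A row lasts 1/12 s, in which the tool goes at most 41.7 mm and 7.16 degrees, less where a joint would pass 70% of its speed; a pose out of reach is approached as far as the arm can. A call is refused whole if a number of a shift passes 4.17 or a number of a turn 0.125, either way. A call with a gripper value outside its range is refused whole. "grip" is the finger opening in cm, from 0 to 8.54, set as the call begins (left out, the last holds). The fingers move at their own pace and stop on an object; "squeeze" is the grip in N (left out, the last holds). Time passes only in rows, so rows that do not move let the fingers close. It gives the time, the measured TCP pose, the force, the opening and the grip force at its end, in the units of the state.
- monitor.state(): the state, without advancing time (a new reading comes with each control period).
- viewer.grab_frame(name): name is "scene" or "top" or "wrist"; returns (picture, depth): 384x512x3 uint8, red, green, blue; 384x512 float32, mm along the optical axis (not along the pixel's ray), 0 where there is no reading.
- viewer.get_calibration(name): a dict with "fovy" (degrees; the focal length in pixels is half the picture's height over the tangent of half this angle, whatever the lens; pixels are square), "cx", "cy" (the principal point, pixels), "pose" (4x4, takes a point from camera to world coordinates). Camera axes: x right, y up, looking along -z (the intrinsics and any distortion apply to the point x, -y, -z); pixel columns grow to the right and rows downward; lengths in mm; the calibration is good to about 2 mm. A picture is of the moment at which its call begins: read the wrist's pose just before it. get_calibration takes no time and is no camera call; for the wrist camera it gives the pose at the moment of the call.
- order.finish_job(): hands the job in; it is judged then, once.
The state is a dict: "time_s": time; "joints": joint angles; "qd": joint speeds; "tau": joint torques, N m; "ee_pos": TCP position; "tool_rot": TCP orientation; "force": force on the tool from outside, world axes, zero at the start; "wrist_torque": the same for the moment, N m; "finger_gap": opening from 0.0 (shut) to 1.0 (fully open); "grasp_force": force on a finger pad.
Only numpy, scipy, OpenCV 4.12 (cv2) and the standard library are available. Lean on these libraries where they do the work, as an engineer would, in place of code of your own. Each camera call takes 0.05 s, during which the arm holds its last target. There are 200 camera calls.

## Working session

There is one attempt and no reset: what is moved stays moved. The work goes in short steps, Python scripts to look and compute and a tool call to move; the robot and the scene stay as the last step left them, time stands still between calls to the robot, and variables do not carry over. Pictures are saved under pics/ and viewed, at most 14 in all, crops included, and the job is handed in when it is done.

Besides the shell and the picture viewer there is one more tool, called after "Emit:" as name(argument=value, ...), one argument or row to a line, values as JSON. servo_tool: Moves the arm, as the interface text tells. Its arguments: {"type":"object","properties":{"deltas":{"type":"array"},"grip":{"type":"number"},"squeeze":{"type":"number"}},"required":["deltas"]}

```bash
ls; mkdir -p pics; cat > h.py <<'E'
import numpy as np, cv2
from bench import monitor, viewer, order, manip
def grab(n):
    c=viewer.get_calibration(n); im,d=viewer.grab_frame(n); return im,d,c
def save(im,f,s=None): cv2.imwrite('pics/'+f,cv2.cvtColor(im,cv2.COLOR_RGB2BGR))
def ray(c,u,v):
    f=192/np.tan(np.radians(c['fovy'])/2); P=np.array(c['pose'])
    dist=c.get('distortion',c.get('dist'))
    d=np.array([(u-c['cx'])/f,-(v-c['cy'])/f,-1.]); return P[:3,3],P[:3,:3]@d
def onz(c,u,v,z):
    o,d=ray(c,u,v); return o+d*(z-o[2])/d[2]
def px(c,p):
    f=192/np.tan(np.radians(c['fovy'])/2); P=np.array(c['pose']); q=P[:3,:3].T@(np.array(p)-P[:3,3])
    return c['cx']+f*q[0]/-q[2], c['cy']+f*q[1]/q[2]
def cloud(c,d):
    f=192/np.tan(np.radians(c['fovy'])/2); P=np.array(c['pose']); v,u=np.mgrid[:d.shape[0],:d.shape[1]]
    q=np.stack([(u-c['cx'])/f*d,-(v-c['cy'])/f*d,-d],-1); return q@P[:3,:3].T+P[:3,3]
E
python3 - <<'E'
from h import *
for n in('top','scene'):
    im,d,c=grab(n); save(im,n+'0.png'); print(c)
s=monitor.state(); print(s, manip.hold_point_z)
np.save('top0.npy',viewer.grab_frame('top')[1])
E
```

```text
pics
{'fovy': 43.53099454796396, 'cx': 254.30683275258363, 'cy': 187.1254953647104, 'pose': array([[-5.97432229e-03,  9.92452593e-01, -1.22483298e-01,
         4.06121159e+02],
       [-9.99898843e-01, -4.34779970e-03,  1.35425229e-02,
         1.21457322e+01],
       [ 1.29077791e-02,  1.22551815e-01,  9.92378175e-01,
         1.61994127e+03],
       [ 0.00000000e+00,  0.00000000e+00,  0.00000000e+00,
         1.00000000e+00]])}
{'fovy': 54.43415397168968, 'cx': 254.35233773204453, 'cy': 201.14899749741716, 'pose': array([[-8.04385126e-01, -3.61294879e-01,  4.71625465e-01,
         1.11075951e+03],
       [ 5.93912421e-01, -4.68630607e-01,  6.53952132e-01,
         7.42871822e+02],
       [-1.52514289e-02,  8.06133590e-01,  5.91537006e-01,
         7.40372159e+02],
       [ 0.00000000e+00,  0.00000000e+00,  0.00000000e+00,
         1.00000000e+00]])}
{'time_s': 0.1, 'joints': array([-1.31800867e+00,  2.60583616e-01, -1.39228906e-01,  1.17269740e+00,
       -7.30170896e-06,  1.57078175e+00]), 'qd': array([ 2.35054661e-05, -3.30241609e-04,  5.10778907e-03,  3.75227612e-04,
       -4.26960696e-04,  2.09414007e-03]), 'tau': array([-5.91274184e-04, -4.06509268e+01,  2.54526848e+01,  1.01059271e-02,
       -5.87365003e-05, -1.00500012e-05]), 'ee_pos': array([ 131.15094816, -507.72950906,  230.57055685]), 'tool_rot': array([-8.49503599e-04,  9.92021645e-01,  1.26064751e-01, -1.11621378e-04]), 'force': array([0.58406103, 0.40921467, 0.46281537]), 'wrist_torque': array([ 0.00861622,  0.02925434, -0.02527553]), 'grasp_force': 0.0, 'finger_gap': 1.001137026642367} 18.700000000000003
```

View pics/top0.png

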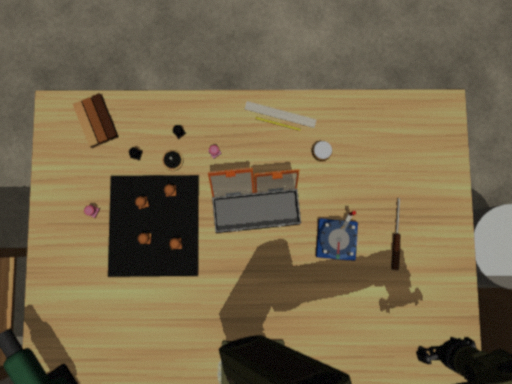

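View pics/scene0.png

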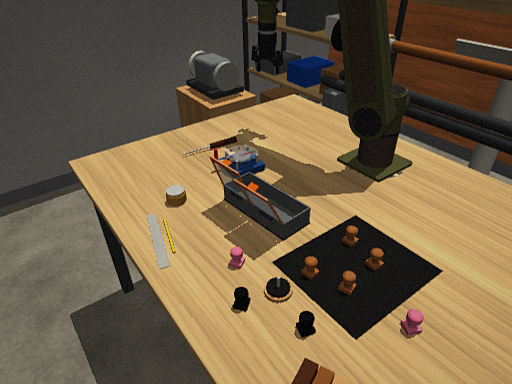

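```bash
python3 - <<'E'
from h import *
im,d,c=grab('top'); P=cloud(c,d)
hsv=cv2.cvtColor(im,cv2.COLOR_RGB2HSV)
def rep(n,m,z,mn=15):
    k,l,s,ce=cv2.connectedComponentsWithStats(m.astype(np.uint8))
    for i in range(1,k):
        if s[i,4]>=mn:
            p=P[l==i]; print(n,s[i],ce[i].round(1),onz(c,*ce[i],z).round(0),'cloudmed',np.median(p,0).round(0), 'zmax',p[:,2].max().round(0))
H,S,V=hsv[...,0],hsv[...,1],hsv[...,2]
rep('orange',((H<14)&(S>140)&(V>70)),40)
rep('blue',((H>100)&(H<125)&(S>120)&(V>60)),30)
rep('red',(((H<4)|(H>175))&(S>150)&(V>80)),88,3)
rep('dark', (V<60)&(P[...,2]>15)&(P[...,2]<120),30)
g=(S<60)&(P[...,2]>40)&(P[...,2]<75); rep('walls',g,62)
print(np.median(P[200:280,110:125].reshape(-1,3),0))
wi,wd,wc=grab('wrist'); print(wc); save(wi,'w0.png')
E
```

```text
orange [ 82  98  25  44 421] [ 94.1 119.6] [832. 527.  40.] cloudmed [835. 530.  29.] zmax 42.0
orange [208 168  91  28 576] [251.7 175.1] [641.  -1.  40.] cloudmed [626.  -4. 173.] zmax 1620.0
orange [164 185  12  12 105] [169.6 190.5] [591. 270.  40.] cloudmed [591. 270.  48.] zmax 59.0
orange [135 197  14  12 110] [141.  202.4] [552. 363.  40.] cloudmed [552. 362.  48.] zmax 61.0
orange [350 210   7   6  22] [353.4 212.3] [ 516. -336.   40.] cloudmed [ 514. -327.   85.] zmax 92.0
orange [138 234  13  10 107] [144.  238.6] [434. 351.  40.] cloudmed [432. 349.  46.] zmax 59.0
orange [170 239  12  10 103] [175.2 243.8] [416. 249.  40.] cloudmed [416. 248.  48.] zmax 1620.0
blue [319 219  10  11  59] [322.  222.7] [ 483. -233.   30.] cloudmed [ 485. -233.   28.] zmax 37.0
blue [350 222   7  10  28] [353.8 224.5] [ 476. -338.   30.] cloudmed [ 478. -338.   29.] zmax 68.0
blue [317 234  18  24 127] [322.2 250.5] [ 392. -231.   30.] cloudmed [ 387. -225.   30.] zmax 1620.0
blue [340 248  15  12  77] [348.3 255.7] [ 374. -317.   30.] cloudmed [ 371. -319.   58.] zmax 71.0
red [352 212   3
[... 1710 characters left out ...]
434. -336.   62.] zmax 71.0
walls [323 249   5   4  15] [324.9 250.9] [ 391. -235.   62.] cloudmed [ 390. -235.   62.] zmax 72.0
walls [347 252   6   4  17] [349.9 253.1] [ 383. -315.   62.] cloudmed [ 383. -316.   63.] zmax 71.0
[430.46091137 449.52622646  -0.59887059]
{'fovy': 69.45273912917413, 'cx': 256.53912793208934, 'cy': 189.86920702851359, 'pose': array([[ 2.50642594e-01,  9.17771268e-01,  3.08016541e-01,
         2.10927154e+02],
       [-9.68078842e-01,  2.38038687e-01,  7.84916448e-02,
        -4.88334347e+02],
       [-1.28247675e-03, -3.17857646e-01,  9.48137581e-01,
         3.73434086e+02],
       [ 0.00000000e+00,  0.00000000e+00,  0.00000000e+00,
         1.00000000e+00]])}
```

View pics/w0.png

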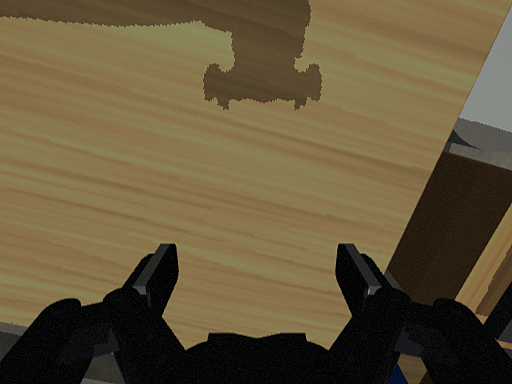

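Emit:
servo_tool(
  deltas=[
    [0,0,0,-0.118],
    [0,0,0,-0.118],
    [0,0,0,-0.118],
    [0,0,0,-0.118],
    [0,0,0,-0.118],
    [0,0,0,-0.118],
    [0,0,0,-0.118],
    [0,0,0,-0.118],
    [0,0,0,-0.118],
    [0,0,0,-0.118],
    [0,0,0,-0.118],
    [0,0,0,-0.118],
  ],
  grip=6,
)

```text
time_s: 1.25
ee_pos: [131.3, -508.2, 231.2]
tool_rot: [-0.0, 0.669, 0.743, 0.0]
force: [1.5, 0.3, -0.4]
finger_gap: 0.701
grasp_force: 0.0
```

```bash
cat >> h.py <<'E'
from scipy.spatial.transform import Rotation as R
def tool():
    s=monitor.state(); w,x,y,z=s['tool_rot']; return s,np.array(s['ee_pos']),R.from_quat([x,y,z,w])
def go(t,yaw=None):
    s,p,r=tool(); X=r.as_matrix()[:,0]; y0=np.arctan2(X[1],X[0])
    print('t',round(s['time_s'],2),'tcp',p.round(1),'yaw',round(y0,3),'F',np.round(s['force'],1),'gap',round(s['finger_gap'],3),'gf',round(s['grasp_force'],1))
    e=r.inv().apply(np.array(t)-p)/10; print('delta cm',e.round(2),'turn',None if yaw is None else round(-(yaw-y0),3))
E
python3 - <<'E'
from h import *
go([400,-284,230],1.67)
E
```

```text
t 1.25 tcp [ 131.3 -508.2  231.2] yaw 1.675 F [ 1.5  0.3 -0.4] gap 0.701 gf 0.0
delta cm [19.51 29.05  0.12] turn 0.005
```

Emit:
servo_tool(
  deltas=[
    [2.5,3.5,0,0],
    [2.5,3.5,0,0],
    [2.5,3.5,0,0],
    [2.5,3.5,0,0],
    [2.5,3.5,0,0],
    [2.5,3.5,0,0],
    [2,3.5,0,0],
    [2,2.5,0,0],
    [1.5,1,0,0],
    [0,0,0,0],
  ],
)

```text
time_s: 2.08
ee_pos: [385.6, -279.4, 231.1]
tool_rot: [-0.0, 0.67, 0.743, 0.001]
force: [-0.5, 0.7, 0.4]
finger_gap: 0.701
grasp_force: 0.0
```

```bash
python3 - <<'E'
from h import *
im,d,c=grab('wrist'); save(im,'w1.png'); np.savez('w1.npz',im=im,d=d,**{k:c[k] for k in('fovy','cx','cy','pose')})
go([500,-20,230])
E
```

```text
t 2.13 tcp [ 384.5 -280.8  231.2] yaw 1.673 F [-0.2 -0.1  0.2] gap 0.703 gf 0.0
delta cm [24.78 14.14  0.11] turn None
```

View pics/w1.png

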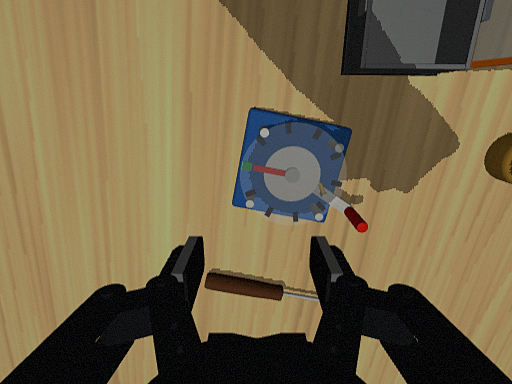

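```bash
python3 - <<'E'
from h import *
z=np.load('w1.npz'); c={k:z[k] for k in('fovy','cx','cy','pose')}; im=z['im']; d=z['d']; P=cloud(c,d)
hsv=cv2.cvtColor(im,cv2.COLOR_RGB2HSV);H,S,V=cv2.split(hsv)
b=((H>100)&(H<130)&(S>100)&(V>40)).astype(np.uint8)
b=cv2.morphologyEx(b,cv2.MORPH_CLOSE,np.ones((25,25)))
q=[p for p in cv2.findContours(b,0,1)[0] if cv2.contourArea(p)>2000][0]
hull=cv2.convexHull(q)
r=cv2.minAreaRect(hull); print(r)
for p in cv2.boxPoints(r): print(p,onz(c,*p,30).round(1))
print('ctr',onz(c,*r[0],30), 'hub',onz(c,291,174,64),d[174,291],P[174,291])
red=((H<5)|(H>176))&(S>180)&(V>60)
k,l,s,ce=cv2.connectedComponentsWithStats(red.astype(np.uint8))
for i in range(1,k):
    if s[i,4]>30:
        v,u=np.nonzero((l==i)&(V>140)); print(s[i],V[l==i].max(),len(u),u.mean(),v.mean(),onz(c,u.mean(),v.mean(),88).round(1),np.median(P[v,u],0))
E
```

```text
((291.7130126953125, 165.66754150390625), (104.62332153320312, 99.31900024414062), 10.539183616638184)
[231.20071 204.92107] [ 358.3 -337.6   30. ]
[249.36697 107.27758] [ 370.5 -210.9   30. ]
[352.2253  126.41402] [ 497.  -220.1   30. ]
[334.05905 224.0575 ] [ 500.1 -351.1   30. ]
ctr [ 430.83093889 -276.18789416   30.        ] hub [ 426.14930462 -278.41134389   64.        ] 321.777 [ 426.31559461 -278.68304591   62.94215268]
[344 208  24  24 222] 174 85 361.9764705882353 227.16470588235293 [ 511.8 -326.    88. ] [ 511.79344416 -326.1354945    87.92881837]
```

Emit:
servo_tool(
  deltas=[
    [2.3,1.2,0,0],
    [2.3,1.2,0,0],
    [2.3,1.2,0,0],
    [2.3,1.2,0,0],
    [2.3,1.2,0,0],
    [2.3,1.2,0,0],
    [2.3,1.2,0,0],
    [2.3,1.2,0,0],
    [2.3,1.2,0,0],
    [2,1,0,0],
    [1,0.5,0,0],
    [0,0,0,0],
  ],
)

```text
time_s: 3.13
ee_pos: [483.6, -33.8, 231.2]
tool_rot: [0.0, 0.671, 0.741, 0.0]
force: [0.1, -0.2, -0.1]
finger_gap: 0.701
grasp_force: 0.0
```

```bash
python3 - <<'E'
from h import *
im,d,c=grab('wrist'); save(im,'w2.png'); np.savez('w2.npz',im=im,d=d,**{k:c[k] for k in('fovy','cx','cy','pose')})
go([590,270,150])
E
```

```text
t 3.18 tcp [483.  -34.8 231.2] yaw 1.669 F [-0.4  0.5 -1. ] gap 0.7 gf 0.0
delta cm [29.28 13.65  8.09] turn None
```

View pics/w2.png

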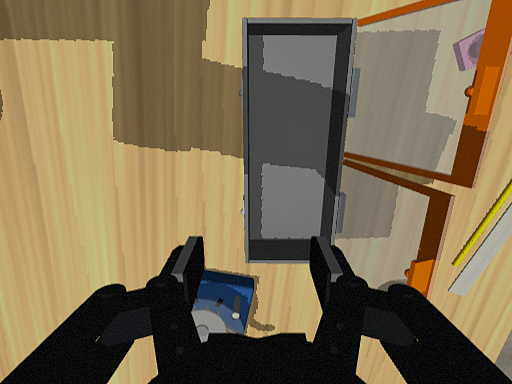

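```bash
python3 - <<'E'
from h import *
z=np.load('w2.npz'); c={k:z[k] for k in('fovy','cx','cy','pose')}; im=z['im']; d=z['d']; P=cloud(c,d)
S=cv2.cvtColor(im,cv2.COLOR_RGB2HSV)[...,1]
m=(abs(P[...,2]-62)<3)&(S<80); m[270:]=0
k,l,s,ce=cv2.connectedComponentsWithStats(m.astype(np.uint8)); 
i=1+np.argmax(s[1:,4]); print(s[i]); q=P[l==i]
for nm,k in (('pts',q),):
    r=cv2.minAreaRect(k[:,:2].astype(np.float32)); print(r); print(cv2.boxPoints(r))
    print(np.percentile(q[:,2],[5,50,95]))
# floor
m=(abs(P[...,2]-5)<3)&(S<80)
k,l,s,ce=cv2.connectedComponentsWithStats(m.astype(np.uint8)); i=1+np.argmax(s[1:,4]); print(s[i]); print(cv2.minAreaRect(P[l==i][:,:2].astype(np.float32)))
m=np.zeros_like(im); m[l==i]=255; 
E
```

```text
[ 241   17  120  246 3533]
((524.69775390625, -13.7498779296875), (118.07039642333984, 279.6614074707031), 5.596902370452881)
[[ 452.30643  119.65656]
 [ 479.58157 -158.67162]
 [ 597.0891  -147.15631]
 [ 569.81396  131.17186]]
[60.07776628 61.82693159 63.77238765]
[  249    34    89   206 16186]
((524.470947265625, -13.81134033203125), (104.53092956542969, 271.5276794433594), 5.507879257202148)
```

Emit:
servo_tool(
  deltas=[
    [3,0.4,0,0],
    [3,0.4,0,0],
    [3,0.4,0,0],
    [3,0.4,0,0],
    [3,0.4,0,0],
    [3,0.4,0,0],
    [3,0.4,0,0],
    [3,0.4,0,0],
    [3,0.4,0,0],
    [2,0.2,0,0],
    [1,0,0,0],
    [0,0,0,0],
  ],
)

```text
time_s: 4.18
ee_pos: [491.8, 268.1, 231.0]
tool_rot: [0.0, 0.671, 0.741, -0.0]
force: [-0.5, -0.1, 0.2]
finger_gap: 0.699
grasp_force: 0.0
```

```bash
cat >> h.py <<'E'
def fin(n='wrist',mn=60,name=None):
    im,d,c=grab(n); P=cloud(c,d); H,S,V=cv2.split(cv2.cvtColor(im,cv2.COLOR_RGB2HSV))
    if name: save(im,name)
    m=((H<16)&(S>110)&(V>40)&(P[...,2]>15)&(P[...,2]<75)).astype(np.uint8)
    k,l,s,ce=cv2.connectedComponentsWithStats(m)
    out=[]
    for i in range(1,k):
        if s[i,4]<mn: continue
        p=P[l==i]; 
        h=p[(p[:,2]>37)]                       # points on the head
        if len(h)<20: continue
        t=p[p[:,2]>46]
        out.append(np.r_[np.array(cv2.minEnclosingCircle(h[:,:2].astype(np.float32))[0]), np.median(t[:,:2],0),p[:,2].max(),s[i,4]].round(1)); print('circ/top-med/zmax/n',out[-1])
    return out
E
python3 - <<'E'
from h import *
f=fin(name='w3.png'); go([416,248,60],1.668)
E
```

```text
circ/top-med/zmax/n [436.6 354.9 437.1 355.5  54.7 690. ]
circ/top-med/zmax/n [555.6 366.9 555.  367.2  53.9 757. ]
circ/top-med/zmax/n [595.2 273.3 593.7 274.8  54.2 653. ]
circ/top-med/zmax/n [418.5 253.4 419.5 254.1  53.7 606. ]
t 4.23 tcp [491.6 266.9 231.1] yaw 1.669 F [-0.5 -0.7  0.1] gap 0.7 gf 0.0
delta cm [-1.12 -7.7  17.11] turn 0.001
```

View pics/w3.png

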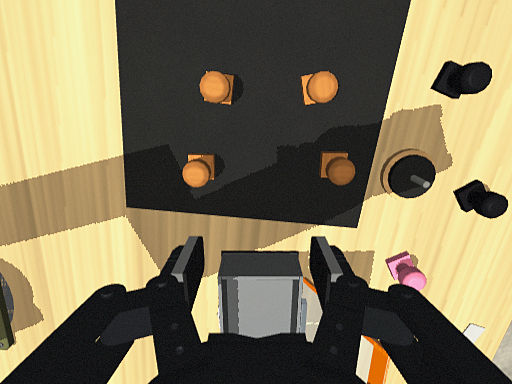

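Emit:
servo_tool(
  deltas=[
    [-0.2,-2.45,2.5,0],
    [-0.2,-2.45,2.5,0],
    [-0.2,-2.45,2.5,0],
    [0,0,2.5,0],
    [0,0,2,0],
    [0,0,0,0],
    [0,0,0,0],
  ],
)

```text
time_s: 4.82
ee_pos: [418.3, 252.6, 111.0]
tool_rot: [-0.0, 0.672, 0.74, -0.001]
force: [0.3, -0.3, -0.2]
finger_gap: 0.703
grasp_force: 0.0
```

```bash
python3 - <<'E'
from h import *
f=fin(name='w4.png'); go([419,253.5,20],1.668)
E
```

```text
circ/top-med/zmax/n [ 435.9  354.7  435.4  355.    54.7 1942. ]
circ/top-med/zmax/n [ 555.2  366.3  552.5  366.5   53.9 2584. ]
circ/top-med/zmax/n [ 594.5  273.3  591.1  274.8   53.9 1838. ]
circ/top-med/zmax/n [ 418.7  253.2  418.3  255.2   53.9 1399. ]
t 4.87 tcp [419.6 253.7 112.1] yaw 1.667 F [ 0.6 -0.4  0.5] gap 0.704 gf 0.0
delta cm [-0.01 -0.06  9.21] turn -0.001
```

View pics/w4.png

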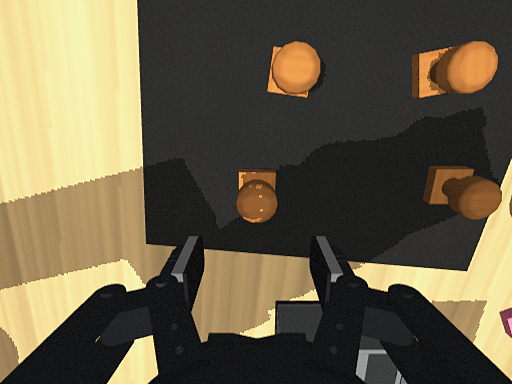

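Emit:
servo_tool(
  deltas=[
    [0,0,3,0],
    [0,0,3,0],
    [0,0,2.5,0],
    [0,0,0.7,0],
    [0,0,0,0],
  ],
)

```text
time_s: 5.28
ee_pos: [418.8, 254.1, 18.9]
tool_rot: [-0.0, 0.672, 0.741, -0.001]
force: [-0.2, -0.3, 0.4]
finger_gap: 0.701
grasp_force: 0.0
```

Emit:
servo_tool(
  deltas=[
    [0,0,0,0],
    [0,0,0,0],
    [0,0,0,0],
    [0,0,0,0],
    [0,0,0,0],
    [0,0,0,0],
  ],
  grip=2.5,
  squeeze=60,
)

```text
time_s: 5.78
ee_pos: [420.8, 255.8, 21.5]
tool_rot: [0.001, 0.672, 0.741, 0.002]
force: [-0.7, -0.5, 6.9]
finger_gap: 0.38
grasp_force: 59.4
```

Emit:
servo_tool(
  deltas=[
    [0,0,-2,0],
    [0,0,-3,0],
    [0,0,-3.5,0],
    [0,0,-3.5,0],
    [0,0,0,0],
  ],
)

```text
time_s: 6.2
ee_pos: [423.5, 257.6, 147.0]
tool_rot: [0.002, 0.672, 0.741, 0.007]
force: [0.4, -0.1, -0.3]
finger_gap: 0.379
grasp_force: 59.6
```

```bash
python3 - <<'E'
from h import *
go([533.8,-109.3,26],1.668)
E
```

```text
t 6.2 tcp [423.5 257.6 147. ] yaw 1.669 F [ 0.4 -0.1 -0.3] gap 0.379 gf 59.6
delta cm [-37.66   7.24  11.96] turn 0.001
```

Emit:
servo_tool(
  deltas=[
    [-3.3,0.65,0,0],
    [-3.3,0.65,0,0],
    [-3.3,0.65,0,0],
    [-3.3,0.65,0,0],
    [-3.3,0.65,0,0],
    [-3.3,0.65,0,0],
    [-3.3,0.65,0,0],
    [-3.3,0.65,0,0],
    [-3.3,0.65,0,0],
    [-3.3,0.65,0,0],
    [-3,0.5,0,0],
    [-1.5,0,0,0],
  ],
)

```text
time_s: 7.2
ee_pos: [527.2, -115.1, 140.1]
tool_rot: [0.002, 0.673, 0.74, 0.0]
force: [0.2, -0.4, -0.3]
finger_gap: 0.379
grasp_force: 59.6
```

Emit:
servo_tool(
  deltas=[
    [0,0,0,0],
    [0,0,0,0],
    [0,0,0,0],
  ],
)

```text
time_s: 7.45
ee_pos: [525.0, -111.0, 139.5]
tool_rot: [-0.0, 0.672, 0.741, 0.0]
force: [-0.3, -0.0, -0.5]
finger_gap: 0.376
grasp_force: 59.6
```

```bash
python3 - <<'E'
from h import *
go([533.8,-109.3,26],1.668)
E
```

```text
t 7.45 tcp [ 525.  -111.   139.5] yaw 1.669 F [-0.3 -0.  -0.5] gap 0.376 gf 59.6
delta cm [ 0.07  0.89 11.35] turn 0.001
```

Emit:
servo_tool(
  deltas=[
    [0.05,0.9,2,0],
    [0,0,3,0],
    [0,0,3,0],
    [0,0,2,0],
    [0,0,1.2,0],
    [0,0,0,0],
    [0,0,0,0],
  ],
)

```text
time_s: 8.03
ee_pos: [533.5, -108.6, 26.9]
tool_rot: [-0.001, 0.671, 0.742, -0.0]
force: [1.4, -0.1, -0.1]
finger_gap: 0.38
grasp_force: 63.0
```

Emit:
servo_tool(
  deltas=[
    [0,0,0,0],
    [0,0,0,0],
    [0,0,0,0],
    [0,0,0,0],
  ],
  grip=4.8,
)

```text
time_s: 8.37
ee_pos: [534.7, -110.1, 27.8]
tool_rot: [0.0, 0.672, 0.741, 0.0]
force: [0.2, -0.6, -0.2]
finger_gap: 0.562
grasp_force: 0.0
```

Emit:
servo_tool(
  deltas=[
    [0,0,-2,0],
    [0,0,-3,0],
    [0,0,-4,0],
    [0,0,-3.5,0],
    [0,0,0,0],
    [0,0,0,0],
  ],
)

```text
time_s: 8.87
ee_pos: [536.5, -110.7, 155.2]
tool_rot: [0.003, 0.672, 0.741, 0.002]
force: [0.7, -0.0, -1.5]
finger_gap: 0.563
grasp_force: 0.0
```

```bash
python3 - <<'E'
from h import *
fin(name='w5.png')
go([437,355,150],1.668)
E
```

```text
circ/top-med/zmax/n [585.6  -4.1 584.2  -4.3  74.9 115. ]
circ/top-med/zmax/n [583.6 -13.2 583.5 -13.1  74.9  82. ]
circ/top-med/zmax/n [ 535.5 -110.9  535.4 -108.8   59.  1265. ]
t 8.92 tcp [ 534.9 -110.4  153.3] yaw 1.669 F [-0.1 -0.  -0.7] gap 0.562 gf 0.0
delta cm [47.27 -5.19  0.28] turn 0.001
```

View pics/w5.png

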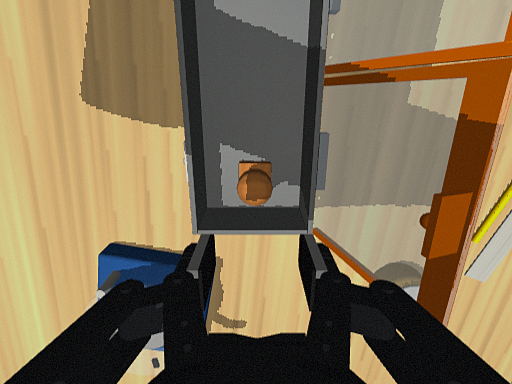

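Emit:
servo_tool(
  deltas=[
    [3.5,-0.4,0,0],
    [3.5,-0.4,0,0],
    [3.5,-0.4,0,0],
    [3.5,-0.4,0,0],
    [3.5,-0.4,0,0],
    [3.5,-0.4,0,0],
    [3.5,-0.4,0,0],
    [3.5,-0.4,0,0],
    [3.5,-0.4,0,0],
    [3.5,-0.4,0,0],
    [3.5,-0.4,0,0],
    [3.5,-0.4,0,0],
  ],
  grip=6,
)

```text
time_s: 9.92
ee_pos: [443.4, 303.9, 150.3]
tool_rot: [-0.0, 0.672, 0.741, -0.002]
force: [-0.1, -0.3, -0.3]
finger_gap: 0.703
grasp_force: 0.0
```

Emit:
servo_tool(
  deltas=[
    [3,-0.4,0,0],
    [2,0,0,0],
    [0.3,0,0,0],
    [0,0,0,0],
    [0,0,0,0],
  ],
)

```text
time_s: 10.33
ee_pos: [435.3, 354.2, 150.8]
tool_rot: [0.0, 0.672, 0.741, -0.002]
force: [0.6, -0.4, 0.2]
finger_gap: 0.704
grasp_force: 0.0
```

```bash
python3 - <<'E'
from h import *
f=fin(); f=min(f,key=lambda a:np.hypot(a[0]-437,a[1]-355))
go([f[0],f[1],20],1.668)
E
```

```text
circ/top-med/zmax/n [ 436.2  355.4  436.   356.9   53.6 1029. ]
circ/top-med/zmax/n [ 555.9  367.3  553.5  368.4   53.6 1147. ]
circ/top-med/zmax/n [594.6 274.4 591.9 278.   53.5 921. ]
t 10.38 tcp [435.6 353.9 151.2] yaw 1.668 F [ 0.4 -0.5  0.4] gap 0.699 gf 0.0
delta cm [ 0.17  0.1  13.12] turn -0.0
```

Emit:
servo_tool(
  deltas=[
    [0.1,0.1,3,0],
    [0,0,3.5,0],
    [0,0,3.5,0],
    [0,0,2.2,0],
    [0,0,0.8,0],
    [0,0,0,0],
    [0,0,0,0],
  ],
)

```text
time_s: 10.97
ee_pos: [437.6, 355.9, 22.8]
tool_rot: [0.0, 0.672, 0.74, -0.0]
force: [-0.1, 0.9, 0.0]
finger_gap: 0.708
grasp_force: 0.0
```

Emit:
servo_tool(
  deltas=[
    [0,0,0,0],
    [0,0,0,0],
    [0,0,0,0],
    [0,0,0,0],
    [0,0,0,0],
    [0,0,0,0],
  ],
  grip=2.5,
)

```text
time_s: 11.47
ee_pos: [438.7, 357.7, 24.5]
tool_rot: [0.001, 0.672, 0.741, 0.002]
force: [0.1, -0.8, 6.5]
finger_gap: 0.372
grasp_force: 59.4
```

Emit:
servo_tool(
  deltas=[
    [0,0,-2,0],
    [0,0,-3,0],
    [0,0,-3.5,0],
    [0,0,-3.5,0],
    [0,0,0,0],
    [0,0,0,0],
    [0,0,0,0],
  ],
)

```text
time_s: 12.05
ee_pos: [437.1, 356.7, 142.7]
tool_rot: [0.0, 0.672, 0.741, 0.001]
force: [-0.1, -0.7, -0.5]
finger_gap: 0.379
grasp_force: 59.5
```

```bash
python3 - <<'E'
from h import *
go([527.6,-45.6,26],1.668)
E
```

```text
t 12.05 tcp [437.1 356.7 142.7] yaw 1.669 F [-0.1 -0.7 -0.5] gap 0.379 gf 59.5
delta cm [-40.93   5.05  11.66] turn 0.001
```

Emit:
servo_tool(
  deltas=[
    [-3.4,0.4,0,0],
    [-3.4,0.4,0,0],
    [-3.4,0.4,0,0],
    [-3.4,0.4,0,0],
    [-3.4,0.4,0,0],
    [-3.4,0.4,0,0],
    [-3.4,0.4,0,0],
    [-3.4,0.4,0,0],
    [-3.4,0.4,0,0],
    [-3.4,0.4,0,0],
    [-3.4,0.4,0,0],
    [-2,0.4,0,0],
  ],
)

```text
time_s: 13.05
ee_pos: [522.2, -33.9, 140.6]
tool_rot: [-0.001, 0.673, 0.74, -0.001]
force: [-0.2, 0.7, -0.6]
finger_gap: 0.376
grasp_force: 59.5
```

Emit:
servo_tool(
  deltas=[
    [-1.5,0.2,0,0],
    [0,0,0,0],
    [0,0,0,0],
    [0,0,0,0],
  ],
)

```text
time_s: 13.38
ee_pos: [525.6, -44.9, 141.2]
tool_rot: [-0.001, 0.672, 0.741, -0.001]
force: [-0.4, -0.4, -0.1]
finger_gap: 0.374
grasp_force: 59.5
```

```bash
python3 - <<'E'
from h import *
go([527.6,-45.6,29],1.668)
E
```

```text
t 13.38 tcp [525.6 -44.9 141.2] yaw 1.669 F [-0.4 -0.4 -0.1] gap 0.374 gf 59.5
delta cm [-0.1   0.22 11.22] turn 0.001
```

Emit:
servo_tool(
  deltas=[
    [-0.1,0.2,2,0],
    [0,0,3,0],
    [0,0,3,0],
    [0,0,2,0],
    [0,0,1.1,0],
    [0,0,0,0],
    [0,0,0,0],
  ],
)

```text
time_s: 13.97
ee_pos: [527.8, -44.9, 30.5]
tool_rot: [-0.001, 0.671, 0.742, -0.001]
force: [0.5, 0.3, -0.3]
finger_gap: 0.379
grasp_force: 62.2
```

Emit:
servo_tool(
  deltas=[
    [0,0,0,0],
    [0,0,0,0],
    [0,0,0,0],
    [0,0,0,0],
  ],
  grip=4.8,
)

```text
time_s: 14.3
ee_pos: [529.2, -46.2, 31.7]
tool_rot: [0.0, 0.672, 0.741, 0.0]
force: [0.4, 0.4, -0.3]
finger_gap: 0.562
grasp_force: 0.0
```

Emit:
servo_tool(
  deltas=[
    [0,0,-2,0],
    [0,0,-3,0],
    [0,0,-4,0],
    [0,0,-3.5,0],
    [0,0,0,0],
    [0,0,0,0],
  ],
)

```text
time_s: 14.8
ee_pos: [531.2, -46.7, 159.2]
tool_rot: [0.003, 0.672, 0.741, 0.002]
force: [-0.3, 0.4, -0.6]
finger_gap: 0.563
grasp_force: 0.0
```

```bash
python3 - <<'E'
from h import *
fin()
go([594.5,274,153],1.668)
E
```

```text
circ/top-med/zmax/n [584.1  -3.7 584.1  -3.9  75.   80. ]
circ/top-med/zmax/n [584.7 -12.6 583.7 -12.3  74.6  67. ]
circ/top-med/zmax/n [ 528.1  -47.   528.1  -44.9   58.6 1232. ]
circ/top-med/zmax/n [ 535.7 -110.6  535.2 -107.3   59.  1228. ]
t 14.85 tcp [529.6 -46.5 157.2] yaw 1.669 F [-0.9  1.  -0.1] gap 0.566 gf 0.0
delta cm [31.26  9.59  0.43] turn 0.001
```

Emit:
servo_tool(
  deltas=[
    [3.4,0,0,0],
    [3.4,0,0,0],
    [3.4,0,0,0],
    [3.4,0,0,0],
    [3.4,0,0,0],
    [3.4,0,0,0],
    [2.3,1,0,0],
    [2,2,0,0],
    [2,2.5,0,0],
    [2,2.5,0,0],
    [1.5,1.5,0,0],
    [0.5,0,0,0],
  ],
  grip=6,
)

```text
time_s: 15.85
ee_pos: [595.2, 270.8, 153.4]
tool_rot: [-0.0, 0.671, 0.741, -0.0]
force: [0.6, 0.2, -1.1]
finger_gap: 0.701
grasp_force: 0.0
```

Emit:
servo_tool(
  deltas=[
    [0,0,0,0],
    [0,0,0,0],
    [0,0,0,0],
  ],
)

```text
time_s: 16.1
ee_pos: [591.9, 267.1, 155.4]
tool_rot: [-0.0, 0.672, 0.741, -0.001]
force: [0.1, 0.2, 0.0]
finger_gap: 0.702
grasp_force: 0.0
```

```bash
python3 - <<'E'
from h import *
f=fin(); f=min(f,key=lambda a:np.hypot(a[0]-594,a[1]-274))
go([f[0],f[1],22],1.668)
E
```

```text
circ/top-med/zmax/n [ 556.3  366.3  557.6  367.2   54.1 1115. ]
circ/top-med/zmax/n [ 595.4  273.4  595.2  275.1   53.8 1003. ]
circ/top-med/zmax/n [573.4 125.9 572.3 129.3  74.9  70. ]
t 16.15 tcp [592.2 267.1 155.9] yaw 1.668 F [-0.8 -0.1 -0.3] gap 0.703 gf 0.0
delta cm [ 0.6   0.41 13.39] turn 0.0
```

Emit:
servo_tool(
  deltas=[
    [0.6,0.4,3,0],
    [0,0,3.5,0],
    [0,0,3.5,0],
    [0,0,2.4,0],
    [0,0,1,0],
    [0,0,0,0],
    [0,0,0,0],
  ],
)

```text
time_s: 16.73
ee_pos: [596.9, 274.4, 23.0]
tool_rot: [0.0, 0.672, 0.741, 0.0]
force: [-0.1, -0.4, 0.8]
finger_gap: 0.7
grasp_force: 0.0
```

Emit:
servo_tool(
  deltas=[
    [0,0,0,0],
    [0,0,0,0],
    [0,0,0,0],
    [0,0,0,0],
    [0,0,0,0],
    [0,0,0,0],
  ],
  grip=2.5,
)

```text
time_s: 17.23
ee_pos: [598.7, 275.6, 25.0]
tool_rot: [0.001, 0.672, 0.741, 0.002]
force: [-1.2, -0.8, 5.9]
finger_gap: 0.381
grasp_force: 59.7
```

Emit:
servo_tool(
  deltas=[
    [0,0,-2,0],
    [0,0,-3,0],
    [0,0,-3.5,0],
    [0,0,-3.5,0],
    [0,0,0,0],
    [0,0,0,0],
    [0,0,0,0],
  ],
)

```text
time_s: 17.82
ee_pos: [596.9, 274.9, 142.8]
tool_rot: [0.0, 0.672, 0.741, 0.0]
force: [-0.4, 0.3, -1.2]
finger_gap: 0.377
grasp_force: 59.6
```

```bash
python3 - <<'E'
from h import *
go([521.4,18,26],1.668)
E
```

```text
t 17.82 tcp [596.9 274.9 142.8] yaw 1.669 F [-0.4  0.3 -1.2] gap 0.377 gf 59.6
delta cm [-24.83 -10.04  11.66] turn 0.001
```

Emit:
servo_tool(
  deltas=[
    [-0.5,-2.5,0,0],
    [-1,-3,0,0],
    [-1,-3,0,0],
    [-2.3,-1.5,0,0],
    [-3.3,0,0,0],
    [-3.3,0,0,0],
    [-3.3,0,0,0],
    [-3.3,0,0,0],
    [-3.3,0,0,0],
    [-2.5,0,0,0],
    [-1,0,0,0],
    [0,0,0,0],
  ],
)

```text
time_s: 18.82
ee_pos: [520.5, 16.3, 140.9]
tool_rot: [-0.001, 0.673, 0.74, -0.001]
force: [-0.5, 0.4, -1.2]
finger_gap: 0.374
grasp_force: 59.8
```

Emit:
servo_tool(
  deltas=[
    [0,0,0,0],
    [0,0,0,0],
    [0,0,0,0],
  ],
)

```text
time_s: 19.07
ee_pos: [521.3, 19.6, 142.0]
tool_rot: [-0.0, 0.671, 0.742, -0.0]
force: [-0.0, -0.9, -0.8]
finger_gap: 0.375
grasp_force: 59.8
```

```bash
python3 - <<'E'
from h import *
go([521.4,18,29],1.668)
E
```

```text
t 19.07 tcp [521.3  19.6 142. ] yaw 1.671 F [-0.  -0.9 -0.8] gap 0.375 gf 59.8
delta cm [-1.60e-01  1.00e-02  1.13e+01] turn 0.003
```

Emit:
servo_tool(
  deltas=[
    [-0.1,0,2,0],
    [0,0,3,0],
    [0,0,3,0],
    [0,0,2.1,0],
    [0,0,1.2,0],
    [0,0,0,0],
    [0,0,0,0],
  ],
)

```text
time_s: 19.65
ee_pos: [521.5, 18.6, 29.0]
tool_rot: [-0.0, 0.671, 0.742, -0.0]
force: [-0.0, 0.1, -1.0]
finger_gap: 0.381
grasp_force: 64.8
```

Emit:
servo_tool(
  deltas=[
    [0,0,0,0],
    [0,0,0,0],
    [0,0,0,0],
    [0,0,0,0],
  ],
  grip=4.8,
)

```text
time_s: 19.98
ee_pos: [522.0, 17.4, 29.6]
tool_rot: [0.0, 0.671, 0.741, 0.0]
force: [0.3, 0.6, 1.1]
finger_gap: 0.561
grasp_force: 0.0
```

Emit:
servo_tool(
  deltas=[
    [0,0,-2,0],
    [0,0,-3,0],
    [0,0,-4,0],
    [0,0,-3.5,0],
    [0,0,0,0],
    [0,0,0,0],
  ],
)

```text
time_s: 20.48
ee_pos: [524.0, 17.3, 157.0]
tool_rot: [0.002, 0.672, 0.741, 0.002]
force: [0.4, -0.4, -1.1]
finger_gap: 0.562
grasp_force: 0.0
```

```bash
python3 - <<'E'
from h import *
fin()
go([555.5,367,153],1.668)
E
```

```text
circ/top-med/zmax/n [571.3 126.3 571.4 126.5  74.8 110. ]
circ/top-med/zmax/n [ 521.2   16.4  521.    18.4   58.8 1256. ]
circ/top-med/zmax/n [ 528.5  -46.8  528.   -43.2   58.6 1246. ]
circ/top-med/zmax/n [584.   -8.8 584.   -9.5  75.  134. ]
circ/top-med/zmax/n [ 535.3 -110.   534.9 -105.8   58.4 1201. ]
t 20.53 tcp [522.3  17.2 155.1] yaw 1.669 F [-0.6 -0.1 -0.5] gap 0.564 gf 0.0
delta cm [34.49  6.72  0.22] turn 0.001
```

Emit:
servo_tool(
  deltas=[
    [3.4,0,0,0],
    [3.4,0,0,0],
    [3.4,0,0,0],
    [3.4,0,0,0],
    [3.4,0,0,0],
    [3.4,0,0,0],
    [3,1,0,0],
    [3,1.5,0,0],
    [3,1.5,0,0],
    [2.5,1.5,0,0],
    [2,1.2,0,0],
    [0.6,0,0,0],
  ],
  grip=6,
)

```text
time_s: 21.53
ee_pos: [555.3, 370.1, 151.3]
tool_rot: [-0.0, 0.671, 0.742, -0.0]
force: [0.3, 0.9, -0.7]
finger_gap: 0.704
grasp_force: 0.0
```

Emit:
servo_tool(
  deltas=[
    [0,0,0,0],
    [0,0,0,0],
    [0,0,0,0],
  ],
)

```text
time_s: 21.78
ee_pos: [553.5, 365.4, 153.4]
tool_rot: [-0.0, 0.672, 0.741, -0.001]
force: [-0.5, -0.1, -1.0]
finger_gap: 0.702
grasp_force: 0.0
```

```bash
python3 - <<'E'
from h import *
f=fin(); f=min(f,key=lambda a:np.hypot(a[0]-555,a[1]-367))
go([f[0],f[1],22],1.668)
E
```

```text
circ/top-med/zmax/n [ 556.1  367.2  555.7  368.8   53.9 1012. ]
t 21.83 tcp [553.8 365.5 153.8] yaw 1.668 F [ 0.3 -0.2  0.6] gap 0.7 gf 0.0
delta cm [ 0.17  0.27 13.18] turn -0.0
```

Emit:
servo_tool(
  deltas=[
    [0.1,0.2,3,0],
    [0,0,3.5,0],
    [0,0,3.5,0],
    [0,0,2.3,0],
    [0,0,0.9,0],
    [0,0,0,0],
    [0,0,0,0],
  ],
)

```text
time_s: 22.42
ee_pos: [556.8, 367.8, 23.2]
tool_rot: [0.0, 0.672, 0.741, 0.0]
force: [-0.2, 0.1, 0.8]
finger_gap: 0.7
grasp_force: 0.0
```

Emit:
servo_tool(
  deltas=[
    [0,0,0,0],
    [0,0,0,0],
    [0,0,0,0],
    [0,0,0,0],
    [0,0,0,0],
    [0,0,0,0],
  ],
  grip=2.5,
)

```text
time_s: 22.92
ee_pos: [558.3, 369.4, 25.1]
tool_rot: [0.001, 0.672, 0.741, 0.002]
force: [0.1, 0.3, 6.7]
finger_gap: 0.38
grasp_force: 59.6
```

Emit:
servo_tool(
  deltas=[
    [0,0,-2,0],
    [0,0,-3,0],
    [0,0,-3.5,0],
    [0,0,-3.5,0],
    [0,0,0,0],
    [0,0,0,0],
    [0,0,0,0],
  ],
)

```text
time_s: 23.5
ee_pos: [556.5, 368.3, 142.7]
tool_rot: [0.0, 0.672, 0.741, 0.0]
force: [1.3, -0.2, -1.6]
finger_gap: 0.377
grasp_force: 59.5
```

```bash
python3 - <<'E'
from h import *
go([515.2,81.7,29],1.668)
E
```

```text
t 23.5 tcp [556.5 368.3 142.7] yaw 1.669 F [ 1.3 -0.2 -1.6] gap 0.377 gf 59.5
delta cm [-28.13  -6.93  11.36] turn 0.001
```

Emit:
servo_tool(
  deltas=[
    [-1,-2,0,0],
    [-2,-2.5,0,0],
    [-2.5,-2.3,0,0],
    [-3.3,0,0,0],
    [-3.3,0,0,0],
    [-3.3,0,0,0],
    [-3.3,0,0,0],
    [-3.3,0,0,0],
    [-3,0,0,0],
    [-2,0,0,0],
    [-1,0,0,0],
    [0,0,0,0],
  ],
)

```text
time_s: 24.5
ee_pos: [515.2, 81.2, 141.0]
tool_rot: [-0.001, 0.673, 0.74, -0.001]
force: [0.5, -0.7, 0.7]
finger_gap: 0.382
grasp_force: 59.7
```

Emit:
servo_tool(
  deltas=[
    [0,0,0,0],
    [0,0,0,0],
    [0,0,0,0],
  ],
)

```text
time_s: 24.75
ee_pos: [516.0, 84.3, 142.0]
tool_rot: [-0.0, 0.671, 0.742, -0.0]
force: [-0.3, 0.3, -0.4]
finger_gap: 0.377
grasp_force: 59.7
```

```bash
python3 - <<'E'
from h import *
go([515.2,81.7,29],1.668)
E
```

```text
t 24.75 tcp [516.   84.3 142. ] yaw 1.671 F [-0.3  0.3 -0.4] gap 0.377 gf 59.7
delta cm [-0.25 -0.1  11.3 ] turn 0.003
```

Emit:
servo_tool(
  deltas=[
    [-0.2,-0.1,2,0],
    [0,0,3,0],
    [0,0,3,0],
    [0,0,2.1,0],
    [0,0,1.2,0],
    [0,0,0,0],
    [0,0,0,0],
  ],
)

```text
time_s: 25.33
ee_pos: [515.2, 82.1, 28.8]
tool_rot: [-0.0, 0.671, 0.742, -0.0]
force: [0.2, 0.1, -0.8]
finger_gap: 0.379
grasp_force: 65.3
```

Emit:
servo_tool(
  deltas=[
    [0,0,0,0],
    [0,0,0,0],
    [0,0,0,0],
    [0,0,0,0],
  ],
  grip=4.8,
)

```text
time_s: 25.67
ee_pos: [515.7, 81.1, 29.6]
tool_rot: [0.0, 0.672, 0.741, 0.0]
force: [-0.1, -0.2, 0.7]
finger_gap: 0.556
grasp_force: 0.0
```

Emit:
servo_tool(
  deltas=[
    [0,0,-2,0],
    [0,0,-3,0],
    [0,0,-4,0],
    [0,0,-4,0],
    [0,0,-4,0],
    [0,0,-4,0],
    [0,0,0,0],
    [0,0,0,0],
  ],
)

```text
time_s: 26.33
ee_pos: [517.5, 81.2, 242.4]
tool_rot: [0.002, 0.672, 0.741, 0.003]
force: [-0.3, 0.1, -1.1]
finger_gap: 0.555
grasp_force: 0.0
```

```bash
python3 - <<'E'
from h import *
fin(name='w6.png')
go([426,-278,230],1.668)
E
```

```text
circ/top-med/zmax/n [515.1  79.6 515.   81.3  59.1 723. ]
circ/top-med/zmax/n [521.1  16.4 521.   19.2  58.6 717. ]
circ/top-med/zmax/n [528.5 -47.5 528.  -42.7  58.4 707. ]
circ/top-med/zmax/n [ 561.  -130.2  559.6 -121.    58.7  681. ]
t 26.38 tcp [516.   81.  240.1] yaw 1.669 F [ 0.8 -0.6 -0.3] gap 0.564 gf 0.0
delta cm [-34.84 -12.47   0.98] turn 0.001
```

View pics/w6.png

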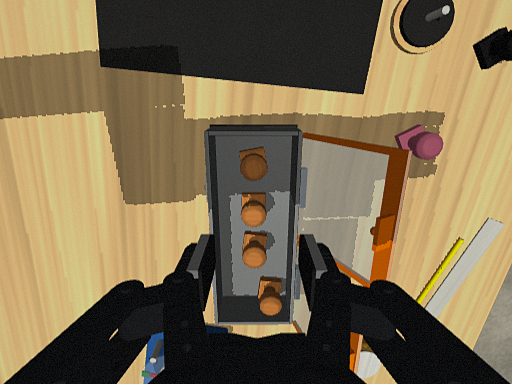

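Emit:
servo_tool(
  deltas=[
    [-3.5,-0.4,0,0],
    [-3.5,-0.4,0,0],
    [-3.5,-0.4,0,0],
    [-3.5,-0.4,0,0],
    [-3.5,-0.4,0,0],
    [-3.5,-0.4,0,0],
    [-3.5,-0.4,0,0],
    [-3.5,-0.4,0,0],
    [-3.5,-0.4,0,0],
    [-3.5,-0.4,0,0],
    [-3.5,-0.4,0,0],
    [-3,-0.3,0,0],
  ],
  grip=0,
)

```text
time_s: 27.38
ee_pos: [507.6, -338.4, 236.5]
tool_rot: [-0.002, 0.672, 0.741, -0.001]
force: [1.0, 0.3, -0.2]
finger_gap: -0.003
grasp_force: 0.0
```

Emit:
servo_tool(
  deltas=[
    [-2,0,0,0.105],
    [-1,0,0,0.1],
    [0,0,0,0],
    [0,0,0,0],
    [0,0,0,0],
  ],
)

```text
time_s: 27.8
ee_pos: [510.4, -365.3, 237.8]
tool_rot: [-0.002, 0.743, 0.669, -0.0]
force: [-0.3, -0.4, -0.2]
finger_gap: 0.001
grasp_force: 0.0
```

```bash
python3 - <<'E'
from h import *
im,d,c=grab('wrist'); P=cloud(c,d); H,S,V=cv2.split(cv2.cvtColor(im,cv2.COLOR_RGB2HSV))
m=((H<5)|(H>176))&(S>170)&(P[...,2]>83)&(P[...,2]<93); print(m.sum(), P[m].mean(0) if m.sum() else '')
save(im,'w7.png')
go([512.6,-363.3,58],1.464)
E
```

```text
130 [ 512.35806653 -325.62660113   87.5988229 ]
t 27.85 tcp [ 510.7 -365.2  238.4] yaw 1.466 F [-0.   0.9  0.1] gap -0.0 gf 0.0
delta cm [ 0.18  0.2  18.04] turn 0.002
```

View pics/w7.png

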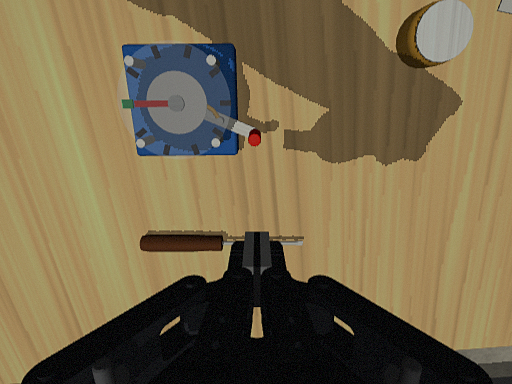

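Emit:
servo_tool(
  deltas=[
    [0.1,0.2,3.5,0],
    [0,0,3.5,0],
    [0,0,3.5,0],
    [0,0,3.5,0],
    [0,0,2.5,0],
    [0,0,1.5,0],
    [0,0,0,0],
    [0,0,0,0],
    [0,0,0,0],
  ],
)

```text
time_s: 28.6
ee_pos: [514.3, -365.7, 60.8]
tool_rot: [0.001, 0.743, 0.669, 0.0]
force: [-0.2, -0.8, 0.2]
finger_gap: 0.0
grasp_force: 0.0
```

Emit:
servo_tool(
  deltas=[
    [1.5,0,0,0],
    [1.2,0,0,0],
    [1,0,0,0],
    [1,0,0,0],
    [1,0,0,0],
    [1,0,0,0],
    [1,0,0,0],
    [0.7,0,0,0],
    [0.5,0,0,0],
    [0,0,0,0],
    [0,0,0,0],
  ],
)

```text
time_s: 29.52
ee_pos: [521.7, -276.9, 59.0]
tool_rot: [-0.001, 0.744, 0.668, -0.001]
force: [-2.3, -3.2, 2.6]
finger_gap: 0.0
grasp_force: 1.7
```

```bash
python3 - <<'E'
from h import *
go([530.4,-266.8,58],1.464)
im,d,c=grab('wrist'); P=cloud(c,d); H,S,V=cv2.split(cv2.cvtColor(im,cv2.COLOR_RGB2HSV))
m=((H<5)|(H>176))&(S>170)&(P[...,2]>80)&(P[...,2]<95); p=P[m].mean(0) if m.sum() else np.zeros(3); print(m.sum(),p,np.arctan2(p[1]+278.5,p[0]-426.2)+.507)
save(im[:,100:400],'w8.png')
E
```

```text
t 29.52 tcp [ 521.7 -276.9   59. ] yaw 1.464 F [-2.3 -3.2  2.6] gap 0.0 gf 1.7
delta cm [1.09 0.75 0.1 ] turn -0.0
756 [ 521.12247712 -257.71630139   86.80629888] 0.7225528032954339
```

View pics/w8.png

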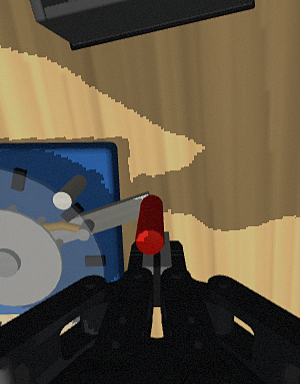

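Emit:
servo_tool(
  deltas=[
    [0.4,0,0,0],
    [0.3,0,0,0],
    [0,0,0,0],
    [0,0,0,0],
  ],
)

```text
time_s: 29.9
ee_pos: [521.9, -270.9, 58.7]
tool_rot: [-0.001, 0.744, 0.668, -0.001]
force: [-3.2, -5.0, 2.1]
finger_gap: -0.001
grasp_force: 2.4
```

Emit:
servo_tool(
  deltas=[
    [0.3,0,0,0],
    [0,0,0,0],
    [0,0,0,0],
  ],
)

```text
time_s: 30.15
ee_pos: [521.8, -270.3, 58.8]
tool_rot: [0.001, 0.745, 0.667, -0.003]
force: [-5.4, -10.6, 1.5]
finger_gap: 0.002
grasp_force: 5.4
```

Emit:
servo_tool(
  deltas=[
    [0.2,0,0,0],
    [0,0,0,0],
    [0,0,0,0],
  ],
)

```text
time_s: 30.4
ee_pos: [521.9, -270.3, 58.9]
tool_rot: [0.002, 0.745, 0.667, -0.005]
force: [-7.1, -14.8, 0.0]
finger_gap: -0.0
grasp_force: 7.7
```

Emit:
servo_tool(
  deltas=[
    [-1.1,0,0,0],
    [-1.1,0,0,0],
    [-1.1,0,0,0],
    [-1.1,0,0,0],
    [-1.1,0,0,0],
    [-1.1,0,0,0],
    [-1.1,0,0,0],
    [-1.1,0,0,0],
    [-1.3,0,0,0],
    [0,0,0,0],
    [0,0,0,0],
  ],
)

```text
time_s: 31.32
ee_pos: [513.3, -366.4, 59.2]
tool_rot: [-0.0, 0.744, 0.668, 0.0]
force: [-0.2, 0.1, -0.5]
finger_gap: -0.001
grasp_force: 0.0
```

```bash
cat >> h.py <<'E'
def dial():
    im,d,c=grab('wrist'); P=cloud(c,d); H,S,V=cv2.split(cv2.cvtColor(im,cv2.COLOR_RGB2HSV))
    red=((H<6)|(H>174))&(S>120); v,u=np.mgrid[:384,:512]
    m=red&(P[...,2]>80)&(P[...,2]<95); p=P[m].mean(0) if m.sum() else np.zeros(3)
    print('lever',m.sum(),p.round(1),(np.arctan2(p[1]+278.5,p[0]-426.2)+.507).round(3))
    o,_=ray(c,0,0); uu=np.array([onz(c,a,b,45) for a,b in zip(u[red],v[red])]); r=uu[:,:2]-[426.2,-278.5]; n=np.hypot(*r.T); r=r[(n>8)&(n<55)]
    print('pointer',len(r),r.mean(0),np.arctan2(*r.mean(0)[::-1]))
    return im
E
python3 - <<'E'
from h import *
save(dial(),'w9.png'); go([512.6,-363.3,58],1.464)
E
```

```text
lever 809 [ 512.4 -325.4   87.1] 0.009
pointer 940 [-30.51775035 -17.63728436] -2.6175552368712585
t 31.37 tcp [ 513.2 -365.7   59.2] yaw 1.463 F [-0.4 -0.3 -0.1] gap 0.001 gf 0.0
delta cm [ 0.24 -0.08  0.12] turn -0.001
```

View pics/w9.png

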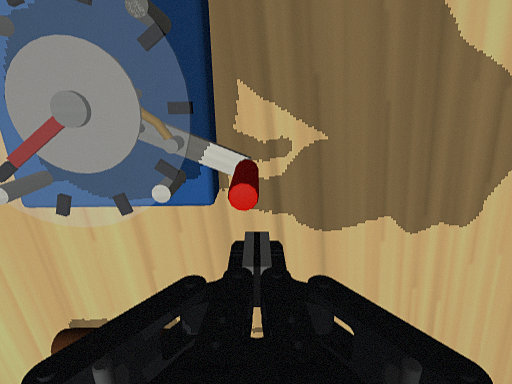

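Emit:
servo_tool(
  deltas=[
    [1.5,0,0,0],
    [1.2,0,0,0],
    [1.2,0,0,0],
    [1.2,0,0,0],
    [1.2,0,0,0],
    [1.2,0,0,0],
    [1.2,0,0,0],
    [0.8,0,0,0],
    [0.6,0,0,0],
    [0,0,0,0],
    [0,0,0,0],
    [0,0,0,0],
  ],
)

```text
time_s: 32.37
ee_pos: [521.1, -270.2, 59.4]
tool_rot: [0.002, 0.745, 0.667, -0.006]
force: [-7.1, -17.8, 1.1]
finger_gap: 0.002
grasp_force: 9.2
```

Emit:
servo_tool(
  deltas=[
    [-1.1,0,0,0],
    [-1.1,0,0,0],
    [-1.1,0,0,0],
    [-1.1,0,0,0],
    [-1.1,0,0,0],
    [-1.1,0,0,0],
    [-1.1,0,0,0],
    [-1.1,0,0,0],
    [-1.3,0,0,0],
    [0,0,0,0],
    [0,0,0,0],
  ],
)

```text
time_s: 33.28
ee_pos: [513.3, -366.4, 59.2]
tool_rot: [-0.0, 0.744, 0.668, 0.0]
force: [-1.0, 0.0, -0.2]
finger_gap: 0.002
grasp_force: 0.0
```

```bash
python3 - <<'E'
from h import *
dial()
E
```

```text
lever 809 [ 512.4 -325.4   87.2] 0.009
pointer 915 [-16.55942163 -29.62254731] -2.08053380055415
```

Emit:
servo_tool(
  deltas=[
    [1.5,0,0,0],
    [1.2,0,0,0],
    [1.2,0,0,0],
    [1.2,0,0,0],
    [1.2,0,0,0],
    [1.2,0,0,0],
    [1.2,0,0,0],
    [0.8,0,0,0],
    [0.6,0,0,0],
    [0,0,0,0],
    [0,0,0,0],
    [0,0,0,0],
  ],
)

```text
time_s: 34.33
ee_pos: [521.1, -270.2, 59.4]
tool_rot: [0.002, 0.745, 0.667, -0.006]
force: [-6.0, -17.2, 0.5]
finger_gap: 0.0
grasp_force: 9.2
```

Emit:
servo_tool(
  deltas=[
    [-1.1,0,0,0],
    [-1.1,0,0,0],
    [-1.1,0,0,0],
    [-1.1,0,0,0],
    [-1.1,0,0,0],
    [-1.1,0,0,0],
    [-1.1,0,0,0],
    [-1.1,0,0,0],
    [-1.3,0,0,0],
    [0,0,0,0],
    [0,0,0,0],
  ],
)

```text
time_s: 35.25
ee_pos: [513.2, -366.4, 59.2]
tool_rot: [-0.0, 0.744, 0.668, 0.0]
force: [0.5, 0.3, -0.4]
finger_gap: 0.002
grasp_force: 0.0
```

```bash
python3 - <<'E'
from h import *
dial()
E
```

```text
lever 816 [ 512.4 -325.6   87.1] 0.007
pointer 925 [  1.56987427 -30.93275776] -1.520088642370949
```

Emit:
servo_tool(
  deltas=[
    [1.5,0,0,0],
    [1.2,0,0,0],
    [1.2,0,0,0],
    [1.2,0,0,0],
    [1.2,0,0,0],
    [1.2,0,0,0],
    [1.2,0,0,0],
    [0.8,0,0,0],
    [0.6,0,0,0],
    [0,0,0,0],
    [0,0,0,0],
    [0,0,0,0],
  ],
)

```text
time_s: 36.3
ee_pos: [521.2, -270.2, 59.4]
tool_rot: [0.002, 0.745, 0.667, -0.006]
force: [-6.9, -16.9, 0.1]
finger_gap: -0.002
grasp_force: 9.2
```

Emit:
servo_tool(
  deltas=[
    [-1.1,0,0,0],
    [-1.1,0,0,0],
    [-1.1,0,0,0],
    [-1.1,0,0,0],
    [-1.1,0,0,0],
    [-1.1,0,0,0],
    [-1.1,0,0,0],
    [-1.1,0,0,0],
    [-1.3,0,0,0],
    [0,0,0,0],
    [0,0,0,0],
  ],
)

```text
time_s: 37.22
ee_pos: [513.3, -366.5, 59.2]
tool_rot: [-0.0, 0.744, 0.668, 0.0]
force: [0.1, -0.4, -0.8]
finger_gap: -0.001
grasp_force: 0.0
```

Emit:
servo_tool(
  deltas=[
    [0,0,-3.5,0],
    [0,0,-3.5,0],
    [0,0,-3.5,0],
    [0,0,-3.5,0],
    [0,0,-3.5,0],
    [0,0,-3.5,0],
    [0,0,-3.5,0],
    [0,0,-3.5,0],
    [0,0,0,0],
    [0,0,0,0],
  ],
)

```text
time_s: 38.05
ee_pos: [514.5, -365.8, 342.1]
tool_rot: [0.003, 0.744, 0.669, 0.001]
force: [-0.0, 0.3, -0.5]
finger_gap: -0.001
grasp_force: 0.0
```

```bash
python3 - <<'E'
from h import *
im=dial(); save(im,'w10.png'); go([720,-80,340],1.668)
E
```

```text
lever 78 [ 512.4 -325.4   87.5] 0.008
pointer 105 [ 21.29298803 -21.75881359] -0.7962178586956464
t 38.1 tcp [ 513.7 -365.4  339.8] yaw 1.465 F [ 0.3  0.3 -0.3] gap -0.004 gf 0.0
delta cm [30.56 17.48  0.  ] turn -0.203
```

View pics/w10.png

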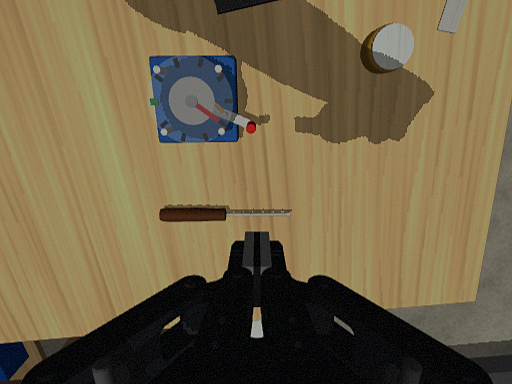

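Emit:
servo_tool(
  deltas=[
    [0,0,0,-0.103],
    [0,0,0,-0.1],
    [3.2,2,0,0],
    [3.5,2,0,0],
    [3.5,2,0,0],
    [3.5,2,0,0],
    [3.5,2,0,0],
    [3.5,2,0,0],
    [3.5,2,0,0],
    [3.5,2,0,0],
    [3.5,2,0,0],
    [3.5,1,0,0],
  ],
)

```text
time_s: 39.1
ee_pos: [669.6, 0.4, 335.9]
tool_rot: [-0.002, 0.672, 0.74, -0.001]
force: [0.2, -0.2, 0.3]
finger_gap: -0.001
grasp_force: 0.0
```

Emit:
servo_tool(
  deltas=[
    [3.5,0.5,0,0],
    [3,0,0,0],
    [0,0,0,0],
    [0,0,0,0],
    [0,0,0,0],
  ],
)

```text
time_s: 39.52
ee_pos: [667.1, 63.0, 337.6]
tool_rot: [-0.001, 0.672, 0.74, -0.001]
force: [0.2, -0.4, -0.3]
finger_gap: -0.002
grasp_force: 0.0
```

```bash
python3 - <<'E'
from h import *
go([667,70.4,150],1.668)
im,d,c=grab('top'); save(im[130:280,150:380].repeat(3,0).repeat(3,1),'t1.png')
E
```

```text
t 39.52 tcp [667.1  63.  337.6] yaw 1.667 F [ 0.2 -0.4 -0.3] gap -0.002 gf 0.0
delta cm [ 0.74  0.12 18.76] turn -0.001
```

View pics/t1.png

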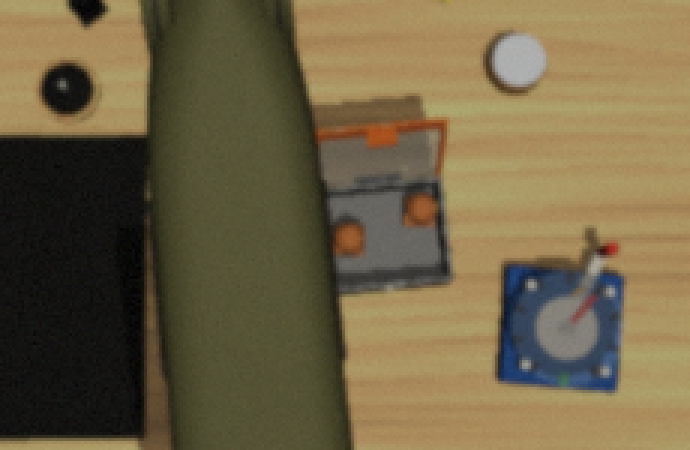

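Emit:
servo_tool(
  deltas=[
    [0.7,0.2,3,0],
    [0,0,3.5,0],
    [0,0,3.5,0],
    [0,0,3.5,0],
    [0,0,3,0],
    [0,0,1.5,0],
    [0,0,0.7,0],
    [0,0,0,0],
    [0,0,0,0],
    [0,0,0,0],
  ],
)

```text
time_s: 40.4
ee_pos: [670.5, 69.6, 154.2]
tool_rot: [0.001, 0.673, 0.74, 0.001]
force: [0.3, -0.2, -0.2]
finger_gap: -0.003
grasp_force: 0.0
```

Emit:
servo_tool(
  deltas=[
    [0,-1,0,0],
    [0,-1.3,0,0],
    [0,-1.3,0,0],
    [0,-1.3,0,0],
    [0,-1.3,0,0],
    [0,-1.3,0,0],
    [0,-1.3,0,0],
    [0,0,0,0],
    [0,0,0,0],
  ],
)

```text
time_s: 41.15
ee_pos: [582.6, 61.8, 154.2]
tool_rot: [0.001, 0.672, 0.74, 0.001]
force: [1.3, -0.4, -0.1]
finger_gap: -0.002
grasp_force: 0.0
```

```bash
cat >> h.py <<'E'
C0=np.array([524.5,-13.8]); CY=.097; CR=np.array([[np.cos(CY),-np.sin(CY)],[np.sin(CY),np.cos(CY)]])
def case(p): return np.r_[CR.T@(np.array(p)[:2]-C0),p[2]]
def world(q): return np.r_[CR@np.array(q[:2])+C0,q[2]]
E
python3 - <<'E'
from h import *
s,p,r=tool(); print(case(p).round(1),s['force']); save(grab('wrist')[0],'w11.png')
E
```

```text
[ 65.2  69.6 154.2] [ 1.2956894  -0.39323786 -0.09787679]
```

View pics/w11.png

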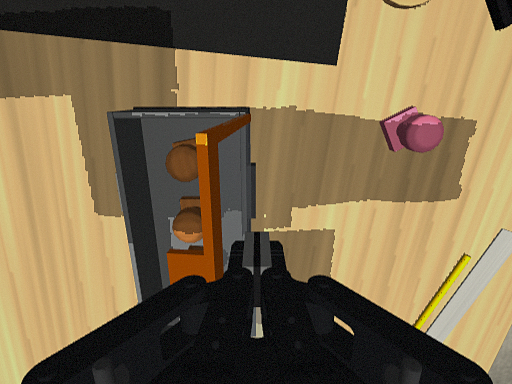

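Emit:
servo_tool(
  deltas=[
    [0,-1.4,0,0],
    [0,-1.4,0,0],
    [0,-1.4,0,0],
    [0,-1.3,0,0],
    [0,-1.2,0.8,0],
    [0,-1.2,0.8,0],
    [0,-1,1.4,0],
    [0,-1,1.4,0],
    [0,-0.7,1,0],
    [0,-0.6,1,0],
    [0,-0.5,0.5,0],
    [0,-0.4,0.5,0],
  ],
)

```text
time_s: 42.2
ee_pos: [461.8, 50.2, 78.2]
tool_rot: [0.0, 0.672, 0.74, 0.0]
force: [-0.1, -0.5, 0.5]
finger_gap: 0.003
grasp_force: 0.1
```

Emit:
servo_tool(
  deltas=[
    [0,0,0,0],
    [0,0,0,0],
    [0,0,0,0],
  ],
)

```text
time_s: 42.45
ee_pos: [462.3, 50.2, 78.9]
tool_rot: [0.001, 0.672, 0.74, 0.001]
force: [0.4, 0.6, 0.7]
finger_gap: -0.001
grasp_force: 0.0
```

```bash
python3 - <<'E'
from h import *
s,p,r=tool(); print(case(p).round(1),s['force'])
E
```

```text
[-55.7  69.7  78.9] [0.40856026 0.64833508 0.6854334 ]
```

Emit:
servo_tool(
  deltas=[
    [0,-0.3,0.4,0],
    [0,0,0.3,0],
    [0,0,0,0],
    [0,0,0,0],
  ],
)

```text
time_s: 42.78
ee_pos: [457.7, 49.8, 71.1]
tool_rot: [-0.0, 0.672, 0.74, -0.0]
force: [-0.2, 0.4, 0.8]
finger_gap: 0.001
grasp_force: 0.0
```

Emit:
servo_tool(
  deltas=[
    [0,0,0.2,0],
    [0,0,0.2,0],
    [0,0,0,0],
    [0,0,0,0],
  ],
)

```text
time_s: 43.12
ee_pos: [457.9, 49.8, 67.0]
tool_rot: [-0.0, 0.672, 0.74, -0.0]
force: [-0.8, -0.5, 0.2]
finger_gap: -0.001
grasp_force: 0.0
```

Emit:
servo_tool(
  deltas=[
    [0,0,0.2,0],
    [0,0,0,0],
    [0,0,0,0],
  ],
)

```text
time_s: 43.37
ee_pos: [458.3, 49.8, 66.2]
tool_rot: [0.0, 0.672, 0.74, 0.0]
force: [-2.6, -0.1, 8.6]
finger_gap: -0.001
grasp_force: 4.4
```

Emit:
servo_tool(
  deltas=[
    [0,0,0.3,0],
    [0,0,0,0],
    [0,0,0,0],
  ],
)

```text
time_s: 43.62
ee_pos: [458.4, 49.9, 65.4]
tool_rot: [0.001, 0.672, 0.74, 0.001]
force: [-7.9, -0.8, 29.6]
finger_gap: -0.001
grasp_force: 14.9
```

Emit:
servo_tool(
  deltas=[
    [0,0,0.3,0],
    [0,0,0,0],
    [0,0,0,0],
    [0,0,0,0],
  ],
)

```text
time_s: 43.95
ee_pos: [458.5, 49.9, 64.6]
tool_rot: [0.001, 0.672, 0.74, 0.001]
force: [-14.6, -1.6, 50.4]
finger_gap: -0.0
grasp_force: 25.2
```

Emit:
servo_tool(
  deltas=[
    [0,0,-1,0],
    [0,0,-3,0],
    [0,0,-3.5,0],
    [0,0,-3.5,0],
    [0,0,-3.5,0],
    [0,0,-3.5,0],
    [0,0,-3,0],
    [0,0,0,0],
    [0,0,0,0],
    [0,0,0,0],
  ],
)

```text
time_s: 44.78
ee_pos: [457.9, 49.8, 268.7]
tool_rot: [-0.0, 0.672, 0.74, -0.0]
force: [-0.2, 0.4, -0.4]
finger_gap: 0.002
grasp_force: 0.0
```

```bash
cat >> h.py <<'E'
def covers(n='wrist'):
    im,d,c=grab(n); P=cloud(c,d); H,S,V=cv2.split(cv2.cvtColor(im,cv2.COLOR_RGB2HSV))
    m=(((H<16)&(S>170)&(V>60))&(d>0)); q=P[m]; k=np.c_[(q[:,:2]-C0)@CR,q[:,2]]
    for nm,sg in (('left',1),('right',-1)):
        a=k[(k[:,1]*sg>3)&(abs(k[:,1])<138)&(abs(k[:,0])<125)&(k[:,2]>61)]
        print(nm,len(a))
        if len(a)<20: continue
        for x0 in range(-80,140,20):
            b=a[(a[:,0]>=x0)&(a[:,0]<x0+20)]
            if len(b)>8: print('   x',x0,len(b),np.percentile(b[:,2],[10,50,90]).round(1))
E
python3 - <<'E'
from h import *
covers('wrist'); covers('top')
s,p,r=tool(); print(case(p).round(1)); go(world([150,-70,340]),1.668)
E
```

```text
left 1414
   x -80 913 [65.7 66.7 67.6]
   x -60 240 [65.9 66.7 67.8]
   x -40 90 [ 65.5  66.8 311.8]
   x -20 81 [ 66.1  67.1 337.8]
   x 0 43 [66.  66.8 67.9]
   x 20 29 [65.6 66.4 67.4]
   x 40 18 [66.1 66.6 67.2]
right 1109
   x 40 15 [63.6 68.6 72.1]
   x 60 131 [ 80.3 105.7 128.5]
   x 80 951 [164.3 178.6 185.4]
   x 100 12 [184.  184.7 185.1]
left 2
right 183
   x 60 13 [ 87.9 116.1 192.3]
   x 80 156 [174.5 182.7 188.6]
[-60.9  69.7 267.7]
t 44.88 tcp [457.1  49.7 267.7] yaw 1.667 F [-0.7  0.4  0. ] gap 0.005 gf 0.0
delta cm [-13.95  21.08  -7.29] turn -0.001
```

Emit:
servo_tool(
  deltas=[
    [-1,1.5,0,0],
    [-1.8,2.7,0,0],
    [-1.8,2.7,0,0],
    [-1.8,2.7,0,0],
    [-1.8,2.7,0,0],
    [-1.8,2.7,0,0],
    [-1.8,2.7,0,0],
    [-1.2,2,0,0],
    [-1,1.4,0,0],
    [0,0,0,0],
    [0,0,0,0],
    [0,0,0,0],
  ],
)

```text
time_s: 45.88
ee_pos: [680.4, -68.9, 268.0]
tool_rot: [-0.001, 0.672, 0.74, -0.001]
force: [0.5, -0.2, 0.5]
finger_gap: -0.004
grasp_force: 0.0
```

```bash
python3 - <<'E'
from h import *
s,p,r=tool(); print(case(p).round(1)); go(world([150,-70,154]),1.668)
E
```

```text
[149.8 -70.  268. ]
t 45.88 tcp [680.4 -68.9 268. ] yaw 1.667 F [ 0.5 -0.2  0.5] gap -0.004 gf 0.0
delta cm [-1.00e-02  5.00e-02  1.14e+01] turn -0.001
```

Emit:
servo_tool(
  deltas=[
    [0,0,2.5,0],
    [0,0,3,0],
    [0,0,3,0],
    [0,0,2,0],
    [0,0,0.9,0],
    [0,0,0,0],
    [0,0,0,0],
    [0,0,0,0],
  ],
)

```text
time_s: 46.55
ee_pos: [682.5, -69.1, 157.5]
tool_rot: [0.001, 0.672, 0.74, 0.001]
force: [1.0, -0.0, 0.8]
finger_gap: 0.001
grasp_force: 0.0
```

Emit:
servo_tool(
  deltas=[
    [0,-1,0,0],
    [0,-1.3,0,0],
    [0,-1.3,0,0],
    [0,-1.3,0,0],
    [0,-1.3,0,0],
    [0,-1.3,0,0],
    [0,-1.3,0,0],
    [0,0,0,0],
    [0,0,0,0],
  ],
)

```text
time_s: 47.3
ee_pos: [595.0, -77.9, 157.3]
tool_rot: [0.001, 0.672, 0.74, 0.001]
force: [0.3, -0.6, -0.2]
finger_gap: -0.0
grasp_force: 0.0
```

```bash
python3 - <<'E'
from h import *
s,p,r=tool(); print(case(p).round(1),s['force']); covers()
E
```

```text
[ 64.  -70.7 157.3] [ 0.34083759 -0.59556149 -0.15692148]
left 2807
   x -80 1860 [65.7 66.7 67.6]
   x -60 467 [65.9 66.8 67.8]
   x -40 99 [65.8 66.6 67.6]
   x -20 101 [65.9 66.8 67.6]
   x 0 97 [66.1 66.8 67.7]
   x 20 99 [65.9 66.7 67.5]
   x 40 84 [65.9 66.7 67.5]
right 3905
   x 20 1083 [187.1 188.3 189.4]
   x 40 2816 [175.4 189.4 192.3]
```

Emit:
servo_tool(
  deltas=[
    [0,-1.4,0.3,0],
    [0,-1.4,0,0],
    [0,-1.4,0,0],
    [0,-1.3,0,0],
    [0,-1.2,0.8,0],
    [0,-1.2,0.8,0],
    [0,-1,1.4,0],
    [0,-1,1.4,0],
    [0,-0.7,1,0],
    [0,-0.6,1,0],
    [0,-0.5,0.5,0],
    [0,-0.4,0.5,0],
  ],
)

```text
time_s: 48.35
ee_pos: [474.3, -89.4, 78.2]
tool_rot: [0.0, 0.672, 0.74, 0.0]
force: [0.5, 0.1, 0.6]
finger_gap: -0.004
grasp_force: 0.1
```

Emit:
servo_tool(
  deltas=[
    [0,-0.2,0.4,0],
    [0,0,0.3,0],
    [0,0,0,0],
    [0,0,0,0],
  ],
)

```text
time_s: 48.68
ee_pos: [472.1, -89.6, 71.4]
tool_rot: [0.0, 0.672, 0.74, 0.0]
force: [-0.2, 0.9, -0.6]
finger_gap: 0.001
grasp_force: 0.0
```

Emit:
servo_tool(
  deltas=[
    [0,0,0.2,0],
    [0,0,0.2,0],
    [0,0,0,0],
    [0,0,0,0],
  ],
)

```text
time_s: 49.02
ee_pos: [471.5, -89.5, 67.1]
tool_rot: [-0.0, 0.672, 0.74, -0.0]
force: [0.4, 0.7, -0.3]
finger_gap: 0.003
grasp_force: 0.0
```

Emit:
servo_tool(
  deltas=[
    [0,0,0.2,0],
    [0,0,0,0],
    [0,0,0,0],
  ],
)

```text
time_s: 49.27
ee_pos: [471.8, -89.6, 66.2]
tool_rot: [0.0, 0.672, 0.74, 0.0]
force: [-2.1, 0.3, 8.3]
finger_gap: 0.001
grasp_force: 4.1
```

Emit:
servo_tool(
  deltas=[
    [0,0,0.3,0],
    [0,0,0,0],
    [0,0,0,0],
  ],
)

```text
time_s: 49.52
ee_pos: [471.9, -89.6, 65.5]
tool_rot: [0.001, 0.672, 0.74, 0.001]
force: [-7.8, 1.8, 28.0]
finger_gap: 0.003
grasp_force: 14.0
```

Emit:
servo_tool(
  deltas=[
    [0,0,-1,0],
    [0,0,-3,0],
    [0,0,-3.5,0],
    [0,0,-3.5,0],
    [0,0,-3.5,0],
    [0,0,-3.5,0],
    [0,0,-3.5,0],
    [0,0,-3.5,0],
    [0,0,0,0],
    [0,0,0,0],
  ],
)

```text
time_s: 50.35
ee_pos: [473.0, -89.8, 314.5]
tool_rot: [0.002, 0.672, 0.74, 0.001]
force: [0.4, -0.4, 0.4]
finger_gap: 0.002
grasp_force: 0.0
```

Emit:
servo_tool(
  deltas=[
    [-2,-1,0,0],
    [-3,-1,0,0],
    [-3,-1,0,0],
    [-3,-1,0,0],
    [-3,-1,0,0],
    [-3,-1,0,0],
    [-3,0,0,0],
    [0,0,0,0],
    [0,0,0,0],
  ],
)

```text
time_s: 51.1
ee_pos: [430.2, -295.1, 310.2]
tool_rot: [-0.002, 0.673, 0.739, -0.0]
force: [0.0, 0.5, -0.7]
finger_gap: 0.001
grasp_force: 0.0
```

```bash
python3 - <<'E'
from h import *
covers(); 
im,d,c=grab('top'); P=cloud(c,d); H,S,V=cv2.split(cv2.cvtColor(im,cv2.COLOR_RGB2HSV))
m=((H<16)&(S>120)&(V>50)).astype(np.uint8); k,l,s,ce=cv2.connectedComponentsWithStats(m)
for i in range(1,k):
    if s[i,4]>15: print(s[i],case(onz(c,*ce[i],45)).round(0))
go([500,0,200])
E
```

```text
left 0
right 1035
   x -80 615 [65.5 66.7 67.8]
   x -60 158 [65.6 66.6 67.8]
   x -40 66 [65.8 66.8 67.5]
   x -20 67 [65.6 66.9 68. ]
   x 0 63 [65.7 66.8 67.9]
   x 20 54 [65.7 66.8 67.6]
   x 40 12 [65.8 67.2 67.9]
[ 75  94  42  52 962] [362. 495.  45.]
[268 190  35  43 280] [ -47. -105.   45.]
[253 192   7  29  83] [17. -2. 45.]
[213 198   3  23  32] [ 18. 135.  45.]
[349 210   8   6  36] [ -40. -317.   45.]
[235 229  16   3  23] [-60.  49.  45.]
[220 230  20   6  52] [-66.  88.  45.]
[  0 257   9  75 412] [-180.  830.   45.]
[  0 349   5  18  39] [-378.  843.   45.]
t 51.2 tcp [ 430.4 -293.5  311. ] yaw 1.667 F [ 0.   0.3 -0.8] gap -0.0 gf 0.0
delta cm [28.52  9.77 11.14] turn None
```

```bash
python3 -c "
from h import *
print(order.finish_job())"
```

```text
the job is handed in; nothing more can be done
None
```

The job is handed in: four finials in the case, the tally at four full strokes, both covers measured flat shut; but I pressed the left cover with about 50 N at the fingertips, and viewed 15 pictures against the limit of 14.

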